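# Flip the refilled pot's marker to green

## Task

The pot of orange-brown spice has been refilled. With your closed fingertips, flip the paddle on the marker stand in front of that pot right over - press its grey tail down to raise the blade, then push the blade over its pivot until it lies fully down on the other side with its green face up. Do it by touch alone and gently: grip and lift nothing, leave the other marker showing red, and leave both stands, the pots and the steel cup standing where they are.

Things in the scene. Friction and masses are not known exactly. Their poses are not given: they have to be found in the camera images.
- marker_a: marker stand in front of the pot of orange-brown spice (the one to flip). Free-standing, 0.9 kg. Origin: centre of the underside; z up, x along the hinge (away from the robot, towards the pot), y to the robot's left at yaw 0. Base 104 (x) x 180 (y) x 12 mm; at x = +-22, y = +-74 mm four rest pegs, 92 mm high, carry the blade at either end of its swing. Both stands look alike
- marker_a_pivot (a point): hinge axis of the paddle, 95 mm above the stand's underside, midway between two aluminium uprights at x = +-43 mm, y = 0 (6 mm thick, 26 mm wide in y, rounded tops 108 mm high, 80 mm clear between them)
- paddle_a (a joint): paddle angle, rad. 0: blade level on the stand's -y side, red up, tail level on the +y side. Grows as the tail is pressed down and the blade rises; pi/2: blade straight up; pi: blade level on the +y side, green up. Stops at 0 and pi. Stiff hinge (0.035 N m): the paddle (0.06 kg) stays at any angle where it is left, so it must be moved all the way
- paddle_a_edge (a point): middle of the blade's free edge, 86 mm from the axis. Blade 62 mm wide along the hinge, 6 mm thick, from 10 to 86 mm from the axis; one face red with a white bar, the other green with a white dot
- paddle_a_tail (a point): point on the tail 45 mm from the axis (mid-thickness); moves with the paddle. Grey tail 26 mm wide, 5 mm thick, beyond the axis from the blade and in line with it, ends 55 mm from the axis in a black bead 9 mm thick
- marker_b: marker stand in front of the pot with the spoon (leave alone). Free-standing, 0.9 kg. Origin: centre of the underside; z up, x along the hinge (away from the robot, towards the pot), y to the robot's left at yaw 0. Base 104 (x) x 180 (y) x 12 mm; at x = +-22, y = +-74 mm four rest pegs, 92 mm high, carry the blade at either end of its swing. Both stands look alike
- marker_b_pivot (a point): hinge axis of the paddle, 95 mm above the stand's underside, midway between two aluminium uprights at x = +-43 mm, y = 0 (6 mm thick, 26 mm wide in y, rounded tops 108 mm high, 80 mm clear between them)
- paddle_b (a joint): paddle angle, rad. 0: blade level on the stand's -y side, red up, tail level on the +y side. Grows as the tail is pressed down and the blade rises; pi/2: blade straight up; pi: blade level on the +y side, green up. Stops at 0 and pi. Stiff hinge (0.035 N m): the paddle (0.06 kg) stays at any angle where it is left, so it must be moved all the way
- paddle_b_edge (a point): middle of the blade's free edge, 86 mm from the axis. Blade 62 mm wide along the hinge, 6 mm thick, from 10 to 86 mm from the axis; one face red with a white bar, the other green with a white dot
- paddle_b_tail (a point): point on the tail 45 mm from the axis (mid-thickness); moves with the paddle. Grey tail 26 mm wide, 5 mm thick, beyond the axis from the blade and in line with it, ends 55 mm from the axis in a black bead 9 mm thick
- pot_brown: off-white pot, 61 mm high, filled with orange-brown spice, without a spoon. Loose, stands behind (beyond) its marker stand, about 145 mm from stand centre to pot centre. 112 (x) x 70 (y) mm. Origin: centre of the underside
- pot_pale: off-white pot, 69 mm high, pale inside, with a pale spoon in it. Loose, stands behind (beyond) its marker stand, about 145 mm from stand centre to pot centre. 112 (x) x 70 (y) mm. Origin: centre of the underside
- cup_steel: small steel cup, 64 mm across, 36 mm high, loose, between the two stands. Origin: centre of the underside

How it is judged:
On the way:
1. the paddle in front of the brown pot is raised off its rest (beyond 0.6 rad) (value of joint paddle_a above 0.6 rad), for 0.1 s.
At the end, for the whole second after the job is handed in: the paddle in front of the brown pot lies flipped over, green up, within 0.15 rad of its far stop and at rest; the other paddle still shows red (within 0.3 rad of its first stop); both stands, both pots and the cup stand upright within 30 mm of where they started (value of joint paddle_a above 2.99159 rad and velocity of joint paddle_a between -0.1 and 0.1 rad/s and value of joint paddle_b below 0.3 rad and distance of each of marker_a, marker_b, pot_brown, pot_pale, cup_steel from where it was at the start of the episode below 0.03 m and angle between each of marker_a, marker_b, pot_brown, pot_pale, cup_steel's own z axis and vertical below 0.1 rad); the robot touches nothing.
It fails at once if a stand, a pot or the cup is shifted by more than 30 mm or lifted (distance of any of marker_a, marker_b, pot_brown, pot_pale, cup_steel from where it was at the start of the episode above 0.03 m or height (world z) of any of marker_a, marker_b, pot_brown, pot_pale, cup_steel above 0.012 m).
It fails at once if a stand, a pot or the cup is tipped (more than 0.25 rad) (angle between any of marker_a, marker_b, pot_brown, pot_pale, cup_steel's own z axis and vertical above 0.25 rad).
It fails at once if the other marker's paddle is moved beyond 0.3 rad (value of joint paddle_b above 0.3 rad).
It fails at once if the marker to flip is forced or gripped with more than 80 N (contact force between the fingers and marker_a above 80 N).
It also fails if it takes over 51 s, if anything falls off the work surface, if the arm or the gripper's body presses on something with over 40 N, if the wrist force passes 120 N, or if a joint passes its speed limit or range.

## Robot

A 6-joint arm with a two-finger parallel gripper is mounted at the origin on the work surface; the furniture and walls round the work are solid. World frame = base frame: x ahead of the robot, y to its left, z up, the work surface at z = 0. Lengths are in m, angles in rad, forces in N, time in s.
With the tool pointing down it reaches from about 0.3 to 0.875 m from the base axis. Payload 6.4 kg.
Tool frame: the origin (TCP) lies at the very end of the fingers, on their centre line; the grasp point (between the pads) lies 19 mm behind it; z points along the fingers, y is the line along which they close (so a half turn about z gives the same grasp; the last joint's range is limited). The gripper opens to 85 mm and grips with 20 to 120 N. Pads are 22 mm wide; open, the fingers measure 114 mm over their backs; the gripper's body (76 mm by 85 mm) begins 54 mm behind the grasp point. The pads swing forward as they close: fully open they stand 13 mm farther back than shut.
Start: joints at [-0.206, 0.181, 1.607, -0, 1.354, -0.206], TCP at [0.575, 0, 0.231] pointing down, gripper open.
Joint ranges: [-2.99, 2.99], [-0.89, 2.07], [0.3, 2.58], [-1.14, 4.28], [0, 2.63], [-3.12, 3.12]. Speed limits (rad/s): [2.57, 2.57, 3.01, 3.14, 3.14, 3.14].

## Interface

Orientations are given as a rotation vector (axis times angle).
In Python, from cell import manip, read_camera gives the robot as it stands (manip), with the cameras as plain functions.
- The arm moves only by the tool shift_gripper, called after "Call:" as name(argument=value, ...), one argument or row to a line, values as JSON. Schema: {"type":"object","properties":{"offsets":{"type":"array","items":{"type":"number"},"minItems":7,"maxItems":70},"clamp_n":{"type":"number"},"only":{"type":"string"},"quiet":{"type":"boolean"},"lines":{"type":"string"}},"required":["offsets"],"additionalProperties":false}. offsets is one flat list of numbers that holds 1 to 10 rows one after another, with no inner brackets; each row has 7 numbers: a rotation vector rx, ry, rz in rad, then dx, dy, dz in m, then the opening from 0.0 (shut) to 1.0 (fully open); each row is the pose to reach, as a shift and turn from the pose commanded when the call began, along the tool's axes at that moment; what a row does not reach only later rows make up. A row lasts 1/10 s, in which the tool goes at most 0.05 m and 0.15 rad, less where a joint would pass 70% of its speed; a pose out of reach is approached as far as the arm can. The fingers move at their own pace and stop on an object; clamp_n is the grip in N (left out, the last holds). Time passes only in rows, so rows that do not move let the fingers close. The tool returns the time, the measured TCP pose, the force, the opening and the grip force at its end. only (a regular expression) keeps the lines of the reply that match it, lines (a string "A,B") keeps lines A to B, and quiet returns only ok. Input that does not fit is refused with a message, and nothing moves.
- manip.read_state(): the state, without advancing time (a new reading comes with each control period).
- read_camera(name): name is "scene" or "side" or "wrist"; returns a dict with "image" (480x640x3 uint8, blue, green, red), "camera_matrix" (3x3 intrinsics, pixels), "rvec" (rotation vector, rad) and "tvec" (3), from world to camera coordinates, as OpenCV has them. Camera axes: x right, y down, z forward; pixel columns grow to the right and rows downward; lengths in m; the calibration is good to about 2 mm. A picture is of the moment at which its call begins. There is no depth.
- manip.job_done(): hands the job in; it is judged then, once.
The state is a dict: "time_s": time; "joints": joint angles; "joint_velocities": joint speeds; "effort": joint torques, N m; "eef_pos": TCP position; "eef_rot": TCP orientation; "contact_force": force on the tool from outside, world axes, zero at the start; "ft_torque": the same for the moment, N m; "grip_width": opening from 0.0 (shut) to 1.0 (fully open); "grasp_force": force on a finger pad.
Only numpy, scipy, OpenCV 4.12 (cv2) and the standard library are available. Lean on these libraries where they do the work, as an engineer would, in place of code of your own. Each camera call takes 0.05 s, during which the arm holds its last target. There are 200 camera calls.

## Working session

There is one attempt and no reset: what is moved stays moved. The work goes in short steps, Python scripts to look and compute and a tool call to move; the robot and the scene stay as the last step left them, time stands still between calls to the robot, and variables do not carry over. Pictures are saved under pics/ and viewed, at most 10 in all, crops included, and the job is handed in when it is done.

```bash
mkdir -p pics; ls; cat > h.py <<'E'
import numpy as np, cv2
from cell import manip, read_camera
def grab(n,f):
    c=read_camera(n); cv2.imwrite(f"pics/{f}.png",c["image"]); np.savez(f"pics/{f}.npz",**{k:np.array(c[k]) for k in("camera_matrix","rvec","tvec")}); return c
def cam(f):
    d=np.load(f"pics/{f}.npz"); R=cv2.Rodrigues(d["rvec"].ravel())[0]; return d["camera_matrix"],R,d["tvec"].ravel()
def onz(f,uv,z):
    K,R,t=cam(f); d=R.T@np.linalg.inv(K)@np.array([*uv,1.]); c=-R.T@t; return c+d*(z-c[2])/d[2]
def tri(f1,a,f2,b):
    P=[cam(f)[0]@np.c_[cam(f)[1],cam(f)[2]] for f in(f1,f2)]
    X=cv2.triangulatePoints(P[0],P[1],np.array(a,float).reshape(2,1),np.array(b,float).reshape(2,1)); return (X[:3]/X[3]).ravel()
def proj(f,p):
    K,R,t=cam(f); q=K@(R@np.array(p)+t); return q[:2]/q[2]
E
python3 - <<'E'
from h import *
for n in("scene","side"): grab(n,n+"0"); K,R,t=cam(n+"0"); print(n,-R.T@t)
s=manip.read_state(); print(s["time_s"],s["eef_pos"],s["eef_rot"],s["contact_force"])
E
```

```text
cell.py
pics
scene [-0.23055761 -0.72739951  1.003903  ]
side [ 0.00766437 -0.97875989  0.73141019]
0.1 [5.74462322e-01 1.19901706e-04 2.30443052e-01] [-2.22045342e+00 -2.22041444e+00  1.45697306e-03] [-0.39818827  0.30918692  0.24451617]
```

View pics/scene0.png

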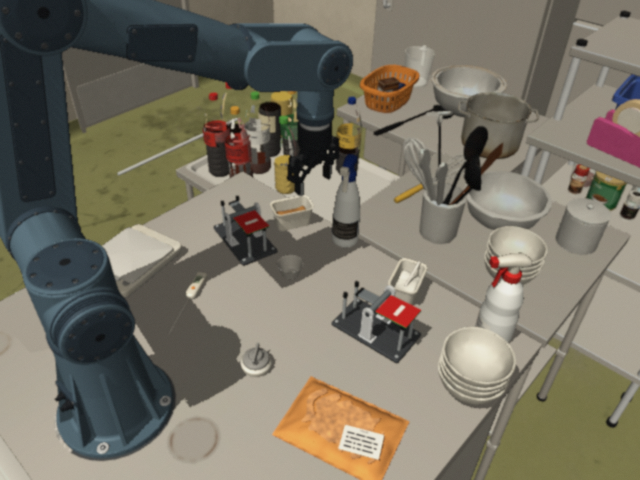

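View pics/side0.png

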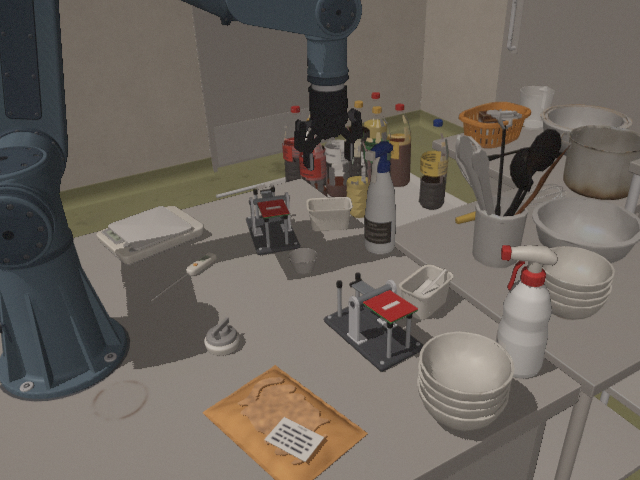

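The brown pot is at about scene (292,210), and its stand is at scene (245,230) and side (272,222). The pale pot with the spoon has the nearer stand. I'll enlarge marker_a in both views.

```bash
python3 - <<'E'
from h import *
a=cv2.imread("pics/scene0.png")[180:280,200:320]; b=cv2.imread("pics/side0.png")[170:270,235:355]
f=lambda i:cv2.resize(i,None,fx=6.6,fy=6,interpolation=cv2.INTER_CUBIC)
f=lambda i:cv2.resize(i,(720,600),interpolation=cv2.INTER_CUBIC)
cv2.imwrite("pics/ca.png",f(a)); cv2.imwrite("pics/cb.png",f(b))
E
```

```text
(no output)
```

View pics/ca.png

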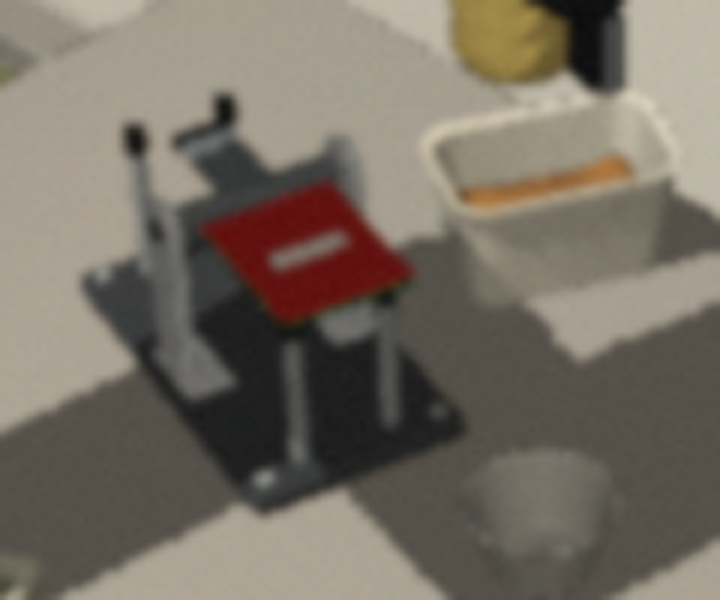

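View pics/cb.png

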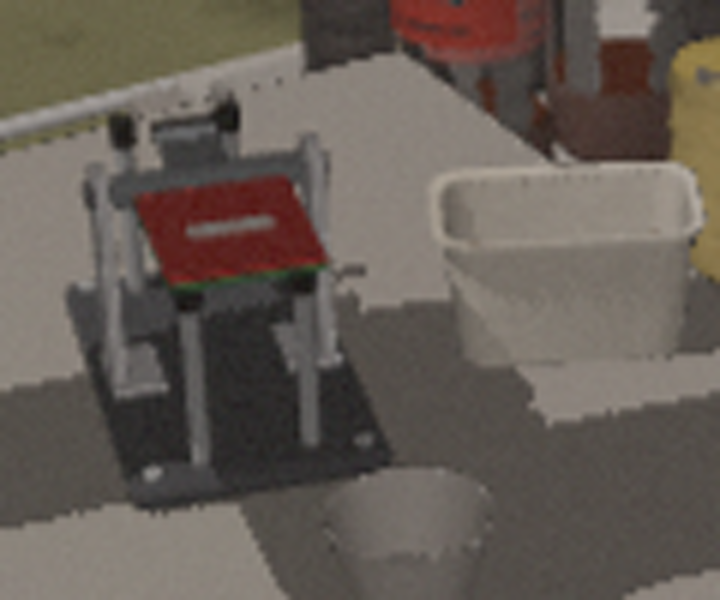

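Both crops show these clearly (crop px, scale 6):
- **Blade corners:** ca (202,228), (328,183), (412,270), (288,322); cb (137,200), (288,177), (327,262), (177,285).
- **Far pegs:** ca (135,130), (224,100); cb (122,120), (228,103).
- **Base corners:** ca (262,505), (466,420), (83,280); cb (140,500), (390,458), (68,287).

I'll triangulate these and fit a pose.

```bash
python3 - <<'E'
from h import *
from scipy.optimize import least_squares
A=lambda p:((p[0]+.5)/6-.5+200,(p[1]+.5)/6-.5+180); B=lambda p:((p[0]+.5)/6-.5+235,(p[1]+.5)/6-.5+170)
pts={ # model xyz mm, ca, cb
'bl_hl':((-31,-10,98),(202,228),(137,200)),'bl_hr':((31,-10,98),(328,183),(288,177)),
'bl_fr':((31,-86,98),(412,270),(327,262)),'bl_fl':((-31,-86,98),(288,320),(177,284)),
'peg_l':((-22,74,92),(135,128),(122,117)),'peg_r':((22,74,92),(224,98),(228,101)),
'base_n':((-52,-90,10),(262,507),(141,503)),'base_r':((52,-90,10),(466,423),(390,458)),'base_l':((-52,90,12),(83,280),(68,287))}
for k,(m,a,b) in pts.items(): print(k,tri("scene0",A(a),"side0",B(b)).round(4))
M=np.array([v[0] for v in pts.values()])/1e3
def T(q): c,s=np.cos(q[3]),np.sin(q[3]); return M@np.array([[c,-s,0],[s,c,0],[0,0,1]]).T+q[:3]
def res(q):
    return np.concatenate([np.r_[proj("scene0",X)-A(v[1]),proj("side0",X)-B(v[2])] for X,v in zip(T(q),pts.values())])
r=least_squares(res,[.5,.1,0,0],loss="soft_l1"); print(r.x.round(4),"yaw deg",np.degrees(r.x[3]));print(res(r.x).reshape(-1,4).round(1))
print("edge/tail check: pot/cup"); print(onz("scene0",(289,270),0.0),onz("scene0",(292,211),.06))
E
```

```text
bl_hl [0.4897 0.1947 0.0944]
bl_hr [0.5482 0.1793 0.0946]
bl_fr [0.531  0.1105 0.0933]
bl_fl [0.4735 0.1234 0.0941]
peg_l [0.5183 0.2721 0.0919]
peg_r [0.5614 0.2615 0.0916]
base_n [0.4503 0.122  0.0056]
base_r [0.5457 0.0959 0.0081]
base_l [0.4933 0.2893 0.0111]
[ 0.5224  0.1972 -0.0033 -0.2565] yaw deg -14.69577339832749
[[ 0.  -0.5 -0.3 -0. ]
 [ 0.6 -0.7  0.2  0.1]
 [ 1.   0.5  0.7  0.2]
 [-0.4  0.5 -1.1  0.5]
 [ 0.1  0.2  0.1  0.9]
 [ 0.2  0.  -0.2  1.1]
 [-0.7 -0.4 -0.8 -0.4]
 [ 0.9 -0.6  1.3 -0.1]
 [-1.2 -1.2 -0.9 -0.3]]
edge/tail check: pot/cup
[0.51881972 0.02681259 0.        ] [0.6435305  0.13728682 0.06      ]
```

The fit is consistent. The blade stands at z≈0.094, the pegs at 0.092, the stand is at (0.522, 0.197) and its yaw is about -14.5°. I'll align the tool with the stand (tool x = stand +y), shut the fingers and hover over the tail.

Call:
shift_gripper(
  offsets=[0,0,0.06,0.03,-0.005,0,0,0,0,0.12,0.06,-0.01,0,0,0,0,0.18,0.1,-0.02,0,0,0,0,0.25,0.14,-0.025,0,0,0,0,0.25,0.18,-0.03,0.01,0,0,0,0.25,0.21,-0.04,0.03,0,0,0,0.25,0.23,-0.042,0.05,0,0,0,0.25,0.238,-0.042,0.07,0,0,0,0.25,0.238,-0.042,0.08,0,0,0,0.25,0.238,-0.042,0.08,0],
  clamp_n=20,
)

```text
time_s: 1.1
eef_pos: [0.5316, 0.2375, 0.1493]
eef_rot: [-2.479, -1.927, 0.006]
contact_force: [0.8, -0.5, -0.4]
grip_width: 0.001
grasp_force: 0.0
```

```bash
python3 - <<'E'
from h import *
for n in("scene","wrist"): grab(n,n+"1")
s=manip.read_state(); print(s["eef_pos"],s["eef_rot"],s["contact_force"],s["grip_width"])
R=cv2.Rodrigues(np.array(s["eef_rot"]))[0]; print(R.round(3))
c,w=np.cos(-.2565),np.sin(-.2565); p=np.array([.5224,.1972])
for q in((0,45,95),(0,-86,98),(0,0,95)): X=np.array([p[0]+(c*q[0]-w*q[1])/1e3,p[1]+(w*q[0]+c*q[1])/1e3,q[2]/1e3]); print(q,X.round(4),proj("wrist1",X),proj("scene1",X))
a=cv2.imread("pics/scene1.png")[140:260,180:340]; b=cv2.imread("pics/wrist1.png")
cv2.imwrite("pics/c1.png",np.hstack([cv2.resize(a,(400,300),interpolation=2),cv2.resize(b,(400,300))]))
E
```

```text
[0.53343135 0.23738347 0.15173182] [2.48156773e+00 1.92607868e+00 1.45815461e-04] [0.20464305 0.12831241 0.31267033] 0.0026448866089522505
[[ 0.248  0.969  0.   ]
 [ 0.969 -0.248 -0.   ]
 [-0.     0.    -1.   ]]
(0, 45, 95) [0.5338 0.2407 0.095 ] [328.75191048 257.37899174] [234.46069107 202.1402509 ]
(0, -86, 98) [0.5006 0.114  0.098 ] [326.60250277 470.32461128] [258.25601411 228.15817943]
(0, 0, 95) [0.5224 0.1972 0.095 ] [327.93053488 337.50864835] [242.3520046  211.05845078]
```

View pics/c1.png

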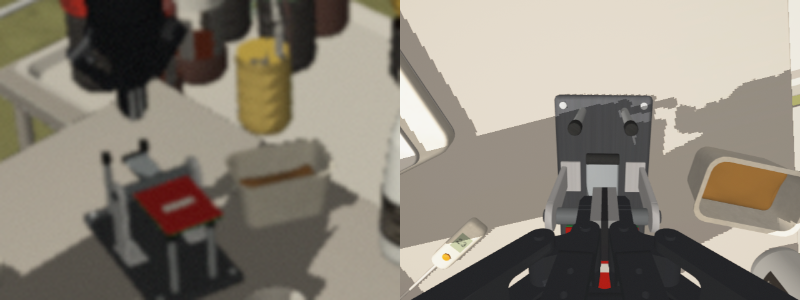

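The tail bead in the wrist view is at (325,253) against a prediction of about (329,245). That agrees within about 4 mm, and the tail lies under the fingertips. I'll press down gently.

Call:
shift_gripper(
  offsets=[0,0,0,0,-0.001,0.03,0,0,0,0,0,-0.001,0.045,0,0,0,0,0,-0.001,0.052,0,0,0,0,0,-0.001,0.059,0,0,0,0,0,-0.001,0.066,0,0,0,0,0,-0.001,0.073,0,0,0,0,0,-0.001,0.08,0,0,0,0,0,-0.001,0.086,0,0,0,0,0,-0.001,0.092,0,0,0,0,0,-0.001,0.096,0],
)

```text
time_s: 2.2
eef_pos: [0.5318, 0.2383, 0.0546]
eef_rot: [-2.481, -1.927, 0.0]
contact_force: [0.3, 0.7, 0.9]
grip_width: -0.0
grasp_force: 0.4
```

Call:
shift_gripper(
  offsets=[0,0,0,0,0,0.004,0,0,0,0,0,0,0.006,0,0,0,0,0,0,0.006,0],
)

```text
time_s: 2.5
eef_pos: [0.5318, 0.2383, 0.0489]
eef_rot: [-2.481, -1.927, 0.001]
contact_force: [-0.5, 0.2, -0.5]
grip_width: 0.003
grasp_force: 0.3
```

```bash
python3 - <<'E'
from h import *
grab("scene","scene2"); grab("side","side2")
s=manip.read_state(); print(s["eef_pos"],s["contact_force"])
a=cv2.imread("pics/scene2.png")[170:270,190:310]; b=cv2.imread("pics/side2.png")[160:260,230:350]
cv2.imwrite("pics/c2.png",np.hstack([cv2.resize(a,(400,333),interpolation=2),cv2.resize(b,(400,333),interpolation=2)]))
E
```

```text
[0.53199422 0.23831359 0.04925999] [ 0.06574575 -0.31176816  0.30405836]
```

View pics/c2.png

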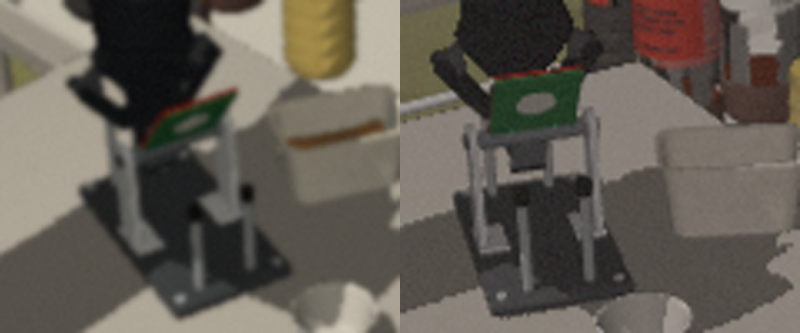

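The blade is well up, roughly 1 rad, with its green face towards the camera, and the stand hasn't moved. I'll lift clear, cross over to the blade's outer side and come down beside it.

Call:
shift_gripper(
  offsets=[0,0,0,0,0,-0.03,0,0,0,0,0,0,-0.07,0,0,0,0,0,0,-0.11,0,0,0,0,0,0,-0.15,0,0,0,0,0,0,-0.19,0,0,0,0,0,0,-0.22,0,0,0,0,-0.04,0,-0.22,0,0,0,0,-0.08,0,-0.22,0,0,0,0,-0.12,0,-0.22,0,0,0,0,-0.15,0,-0.22,0],
)

```text
time_s: 3.6
eef_pos: [0.4942, 0.0911, 0.2696]
eef_rot: [2.481, 1.926, -0.0]
contact_force: [0.6, -0.3, 0.1]
grip_width: 0.003
grasp_force: 0.0
```

Call:
shift_gripper(
  offsets=[0,0,0,0,0,0,0,0,0,0,0,0,0.03,0,0,0,0,0,0,0.07,0,0,0,0,0,0,0.1,0,0,0,0,0,0,0.125,0,0,0,0,0,0,0.13,0,0,0,0,0,0,0.13,0],
)

```text
time_s: 4.3
eef_pos: [0.4946, 0.0933, 0.1389]
eef_rot: [-2.48, -1.927, 0.002]
contact_force: [-0.3, 0.7, -0.1]
grip_width: 0.001
grasp_force: 0.0
```

```bash
python3 - <<'E'
from h import *
s=manip.read_state(); p=np.array(s["eef_pos"]); d=p[:2]-[.5224,.1972]; c,w=np.cos(-.25),np.sin(-.25)
print(p,"stand xy",c*d[0]+w*d[1],-w*d[0]+c*d[1])
E
```

```text
[0.49455477 0.09332035 0.13892626] stand xy -0.0012793512045751534 -0.1075392981978461
```

Call:
shift_gripper(
  offsets=[0,0,0,0.02,0.001,0,0,0,0,0,0.035,0.001,0,0,0,0,0,0.047,0.001,0,0,0,0,0,0.058,0.001,0,0,0,0,0,0.068,0.001,0,0,0,0,0,0.078,0.001,0,0,0,0,0,0.088,0.001,0,0,0,0,0,0.098,0.001,0,0,0,0,0,0.108,0.001,0,0,0,0,0,0.108,0.001,0,0],
)

```text
time_s: 5.3
eef_pos: [0.5225, 0.1985, 0.1389]
eef_rot: [-2.48, -1.928, 0.0]
contact_force: [0.4, -0.8, -0.1]
grip_width: 0.0
grasp_force: 0.0
```

```bash
python3 - <<'E'
from h import *
grab("scene","scene3"); grab("side","side3")
s=manip.read_state(); print(s["eef_pos"],s["contact_force"])
a=cv2.imread("pics/scene3.png")[170:270,190:310]; b=cv2.imread("pics/side3.png")[160:260,230:350]
cv2.imwrite("pics/c3.png",np.hstack([cv2.resize(a,(400,333),interpolation=2),cv2.resize(b,(400,333),interpolation=2)]))
E
```

```text
[0.52215987 0.19753073 0.13869774] [-0.30414482  0.67304123 -0.12485522]
```

View pics/c3.png

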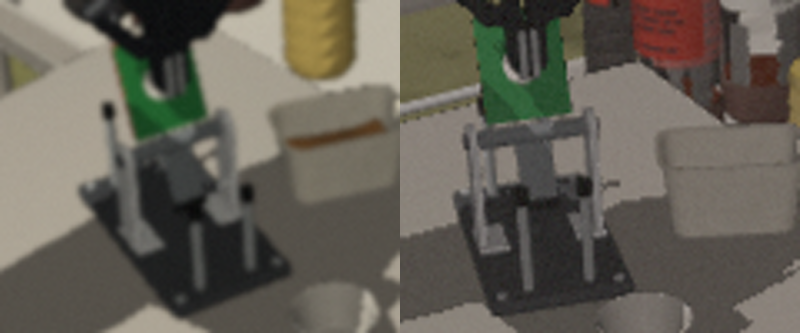

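The blade is just past vertical, the tail hangs down and the stand is still in place. I'll carry on over and down along the arc.

Call:
shift_gripper(
  offsets=[0,0,0,0.01,0,0,0,0,0,0,0.02,0,0,0,0,0,0,0.029,0,0,0,0,0,0,0.037,0,0.006,0,0,0,0,0.044,0,0.014,0,0,0,0,0.05,0,0.022,0,0,0,0,0.05,0,0.029,0,0,0,0,0.05,0,0.035,0,0,0,0,0.05,0,0.039,0,0,0,0,0.05,0,0.039,0],
)

```text
time_s: 6.4
eef_pos: [0.5344, 0.2454, 0.0994]
eef_rot: [-2.481, -1.926, 0.002]
contact_force: [-0.8, -0.4, 0.8]
grip_width: -0.002
grasp_force: 0.0
```

Call:
shift_gripper(
  offsets=[0,0,0,0,0,0.001,0,0,0,0,0,0,0.002,0,0,0,0,0,0,0.003,0,0,0,0,0,0,0.003,0],
)

```text
time_s: 6.8
eef_pos: [0.5353, 0.2457, 0.098]
eef_rot: [2.481, 1.927, 0.001]
contact_force: [-1.2, -1.4, 4.4]
grip_width: -0.001
grasp_force: 2.0
```

```bash
python3 - <<'E'
from h import *
s=manip.read_state(); print(s["eef_pos"],s["contact_force"])
E
```

```text
[0.53534497 0.24568226 0.09802357] [-1.17763682 -1.42035724  4.37199473]
```

The force rises to 4.4 N at z=0.098, which is the blade resting on its pegs. I'll back off and check.

Call:
shift_gripper(
  offsets=[0,0,0,0,0,-0.02,0,0,0,0,0,0,-0.05,0,0,0,0,0,0,-0.09,0,0,0,0,0,0,-0.12,0,0,0,0,0,0,-0.14,0,0,0,0,0,0,-0.14,0,0,0,0,0,0,-0.14,0],
)

```text
time_s: 7.5
eef_pos: [0.5349, 0.2457, 0.2371]
eef_rot: [2.481, 1.927, 0.001]
contact_force: [-0.3, -0.7, -1.1]
grip_width: -0.004
grasp_force: 0.0
```

```bash
python3 - <<'E'
from h import *
grab("scene","scene4"); grab("side","side4")
a=cv2.imread("pics/scene4.png")[170:270,190:310]; b=cv2.imread("pics/side4.png")[160:260,230:350]
cv2.imwrite("pics/c4.png",np.hstack([cv2.resize(a,(400,333),interpolation=2),cv2.resize(b,(400,333),interpolation=2)]))
E
```

```text
(no output)
```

View pics/c4.png

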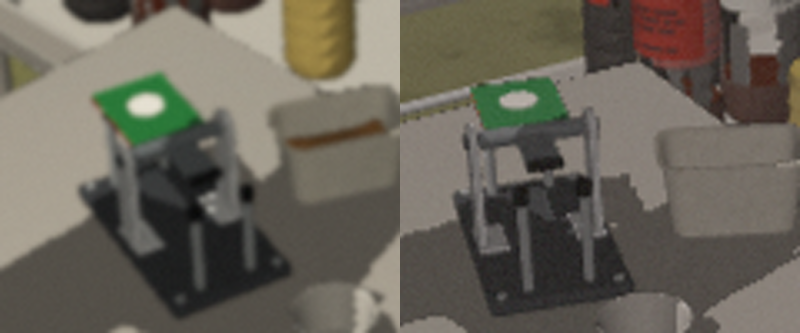

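The blade is over with green up, but the tail looks slightly low, so I'll check the angle numerically.

```bash
python3 - <<'E'
from h import *
S=lambda x,y:((x+.5)*.3-.5+190,(y+.5)*.3003-.5+170); D=lambda x,y:((x-400+.5)*.3-.5+230,(y+.5)*.3003-.5+160)
for n,a,b in(("free_r",(165,74),(556,79)),("free_l",(93,98),(472,87)),("hinge_r",(202,120),(569,120)),("hinge_l",(133,143),(479,127)),("bead",(204,180),(545,162)),("dot",(146,104),(519,100))): print(n,tri("scene4",S(*a),"side4",D(*b)).round(4))
c,w=np.cos(-.2565),np.sin(-.2565)
for th in(np.pi,3.0,2.85,2.7):
  for n,x,r,h in(("fr",31,86,3),("tail",0,-52,0)):
    y=-r*np.cos(th)-h*np.sin(th)*-1*0; z=92+r*np.sin(th)+h
    X=np.array([.5224+(c*x-w*y)/1e3,.1972+(w*x+c*y)/1e3,z/1e3]); u=proj("scene4",X);v=proj("side4",X); print(round(th,2),n,((u-[190,170])/.3).round(0),((v-[230,160])/.3+[400,0]).round(0))
E
```

```text
free_r [0.5761 0.269  0.0934]
free_l [0.5122 0.2814 0.0978]
hinge_r [0.5536 0.201  0.0938]
hinge_l [0.4852 0.2034 0.1066]
bead [0.5048 0.1435 0.0965]
dot [0.5346 0.245  0.097 ]
3.14 fr [160.  69.] [549.  76.]
3.14 tail [206. 176.] [545. 166.]
3.0 fr [159.  57.] [549.  62.]
3.0 tail [207. 183.] [546. 175.]
2.85 fr [160.  46.] [548.  48.]
2.85 tail [206. 190.] [546. 184.]
2.7 fr [161.  37.] [548.  36.]
2.7 tail [205. 195.] [546. 191.]
```

The free edge, hinge side, bead and dot all measure z≈0.094–0.098. The pixels match angle π (free edge at 69–76 predicted, 74–79 seen; 3.0 rad would put it at 57–62). The paddle is fully down and the fingers are clear.

```bash
python3 -c "
from cell import manip, read_camera
print(manip.job_done())"
```

```text
the job is handed in; nothing more can be done
None
```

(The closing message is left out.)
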